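# Fasten the dust extractor's filter cover with a push rivet

## Task

Close up the small dust extractor: take the push rivet (the one with a square grip and a pin standing out of it) from the wooden block and seat it, pin still up, through the hole in the tongue of the sprung filter cover until its flange lies on the cover; then push its pin fully home so that it spreads and holds the cover down on the strike, and let go. Push firmly but gently, the cover is thin and cracks if it is forced; leave the round-headed plug in the block and the things standing around alone.

Things in the scene. Friction and masses are not known exactly. Their poses are not given: they have to be found in the camera images.
- extractor: Grey dust extractor, 170 mm long (x) by 140 mm wide (y), with a louvred 3 mm cover on top, on four rubber levelling feet that are screwed out to a different height each time (5 to 19 mm) and give slightly when it is pressed. Origin 7 mm under the middle of the casing's bottom; x points from the front tongue to the hinge at the back, z up. Place and yaw differ too; it does not slide.
- hole (a point): Centre of the top mouth of the round 11 mm hole in the cover's tongue (34 x 38 mm, 3 mm thick) in front of the casing, about 60 mm above the extractor's origin while the cover is up. z points up out of the hole, tipped with the cover (1.2 degrees). Below, the strike: a steel angle bracket, 4 mm thick, with an 11 mm hole in line, in slotted screw holes, so 4 to 10 mm under the raised tongue; free space below it.
- cover (a joint): Angle of the hinged, thin plastic cover (rad): about 0.021 = held up by the springy seal; at 0 the tongue is 4 mm lower, level; it comes down on the strike somewhere between 0 and -0.032, differently each time. Pressing it down onto the strike takes 2 to 6 N at the hole; it cracks if more than 20 N is put on it.
- rivet_grip (a point): Centre of the black push rivet's square grip: 15 x 15 mm, 9 mm high, sides along this point's x and y, z up the rivet. Below the grip: round flange 22 mm across, 3 mm thick, its underside 7.5 mm below this point; then a 9 mm round split shank 25 mm long with a tapered nose (tip 4 mm). Above: the round pin, 8.4 mm across, out of the grip's top (4.5 mm above this point).
- rivet_seat (a point): Centre of the underside of the rivet's flange, same axes as rivet_grip; it comes to lie at the hole's mouth when the rivet is seated. At the start the flange rests on top of the wooden block, shank down in one of the block's end holes, the plug in the other.
- rivet_pin (a joint): How far the rivet's pin is pushed in (m): 0 = its top stands 8.5 mm out of the grip, 0.008 = home (hard stop), its top level with the grip to half a millimetre. It slides stiffly, at 8 to 9 N, and stays where left. Going home it moves two legs of the shank 3.5 mm out sideways, 8 mm below the flange: they catch under the strike if the rivet is seated and the tongue is down on it.
- fastener_block: Fixed wooden block that the rivet and the plug stand in, 46 mm (x) by 120 mm (y), 34 mm high, origin under its middle; three 14 mm holes in a row along its y axis, 40 mm apart.
- plug: Black blanking plug with a domed round head, 22 mm across and 10 mm high, in the other end hole of the block. Origin at the underside of its flange. To be left alone.
- mug: White enamel mug, 128 mm across, 89 mm high, near the extractor's back. Origin under its middle. To be left alone.
- burnisher: Burnisher with a beech handle, 149 mm long, 13 mm thick, lying in front of the extractor. To be left alone.
- pot: Small white corked pot, 42 mm across, 46 mm high, left of the extractor. To be left alone.

How it is judged (in metres and radians):
On the way, in this order (a step that is already met when the one before it is completed fails the run):
1. the rivet is seated in the hole, flange on the cover, its pin still up (z of rivet_seat in the frame of hole below 0.002 m and horizontal distance between rivet_seat and hole below 0.003 m and angle between the z axis of rivet_seat and the z axis of hole, either way round below 0.12 rad and value of joint rivet_pin below 0.003 m), for 0.2 s.
2. the pin is pushed home with the cover pressed down (value of joint rivet_pin above 0.0075 m and value of joint cover below 0.011 rad and z of rivet_seat in the frame of hole below 0.002 m), for 0.1 s.
At the end, for the whole second after the job is handed in: The rivet sits in the cover's hole with its flange on the cover (within 2 mm in height, 3 mm sideways, 7 degrees of square), its pin is home to within 0.5 mm, and with the robot clear the rivet alone holds the cover down (cover angle under 0.011 rad, about 2 mm at the hole), all at rest (all of step 2 and horizontal distance between rivet_seat and hole below 0.003 m and angle between the z axis of rivet_seat and the z axis of hole, either way round below 0.12 rad and linear speed of rivet below 0.02 m/s); the robot touches nothing.
It fails at once if the cover is forced: pressed with more than 20 N by the rivet or the fingers (contact force between cover and rivet above 20 N or contact force between cover and the fingers above 20 N).
It fails at once if the plug is pulled out or knocked (distance of plug from where it was at the start of the episode above 0.01 m).
It fails at once if the mug is pushed away (distance of mug from where it was at the start of the episode above 0.02 m).
It fails at once if the burnisher is pushed away (distance of burnisher from where it was at the start of the episode above 0.02 m).
It fails at once if the pot is pushed away (distance of pot from where it was at the start of the episode above 0.02 m).
It also fails if it takes over 48 s, if anything falls off the work surface, if the arm or the gripper's body presses on something with over 40 N, if the wrist force passes 120 N, or if a joint passes its speed limit or range.

## Robot

A 6-joint arm with a two-finger parallel gripper is mounted at the origin on a cart in front of the work surface, level with it; the furniture and walls round the work are solid. World frame = base frame: x ahead of the robot, y to its left, z up, the work surface at z = 0. Lengths are in m, angles in degrees, forces in N, time in s.
With the tool pointing down it reaches from about 0.4 to 0.925 m from the base axis. Payload 3.4 kg.
Tool frame: the origin (TCP) lies on the centre line of the jaws, within the pads' length; the fingertips stand 22 mm ahead of it and the grasp point (between the pads) lies 3 mm ahead of it (finger_overhang is the distance from the TCP to the fingertips, in m); z points along the fingers, y is the direction in which the jaws open and shut (so a half turn about z gives the same grasp; the last joint's range is limited). The gripper opens to 85 mm and grips with 20 to 120 N. Pads are 22 mm wide; open, the fingers measure 114 mm over their backs; the gripper's body (76 mm by 85 mm) begins 54 mm behind the grasp point. The pads swing forward as they close: fully open they stand 13 mm farther back than shut.
Start: joints at [62.997, 17.578, 86.31, -0, 76.112, -4.211], TCP at [0.223, 0.53, 0.253] pointing down, gripper open.
Joint ranges: [-179.03, 179.03], [-60, 130.46], [8.19, 133.38], [-81.62, 261.62], [5.75, 156.47], [-153.77, 153.77]. Speed limits (degrees/s): [147.25, 147.25, 180, 180, 180, 180].

## Interface

Orientations are given as [roll, pitch, yaw] about the fixed x, y, z axes, in that order (R = Rz(yaw) Ry(pitch) Rx(roll)).
In Python, from cell import sense, capture, job_done, recognise, trace, landmark_of, finger_overhang gives the robot as it stands.
- The arm moves only by the tool drive_tool, never from a script. Its argument "commands" is one flat list of numbers, 7 for each row, row after row: the shift along the tool's x, y, z in mm, then the turn, a rotation vector about the tool's x, y, z in rad, then the finger opening in mm, from 0 to 85.4. In form: [dx, dy, dz, ax, ay, az, claw, dx, dy, dz, ax, ay, az, claw, ...]. A call has 1 to 12 rows; each row is the pose to reach, as a shift and turn from the pose measured when the call began, along the tool's axes at that moment; what a row does not reach only later rows make up. A row lasts 1/8 s, in which the tool goes at most 62.5 mm and 10.7 degrees, less where a joint would pass 70% of its speed; a pose out of reach is approached as far as the arm can. A call with a gripper value outside its range is refused whole. The fingers move at their own pace and stop on an object; "grip_force" is the grip in N (left out, the last holds). Time passes only in rows, so rows that repeat a pose let the fingers close. It gives the time, the measured TCP pose, the force and the opening at its end, in the units of the state.
- sense(): the state, without advancing time (a new reading comes with each control period).
- capture(name): name is "side" or "top"; returns a dict with "color" (400x640x3 uint8, blue, green, red), "fovy" (degrees; the focal length in pixels is half the picture's height over the tangent of half this angle, whatever the lens; pixels are square), "cx", "cy" (the principal point, pixels), "distortion" ([k1, k2, p1, p2, k3] as OpenCV has them; the pictures are not rectified), "eye" and "attitude" of the camera in the world. Camera axes: x right, y down, z forward; pixel columns grow to the right and rows downward; lengths in m; the calibration is good to about 2 mm. A picture is of the moment at which its call begins. There is no depth.
- job_done(): hands the job in, once; it reports no verdict.
Trained networks look in the newest picture that a camera, given by its name, has taken for a name from the list of things; names that differ only in an ending like _2 or _b are one class to them, and where a whole thing is asked for, a point or a joint stands for the part that bears it (a point fixed in the world has none). Each returns a list of dicts, best first, with "conf" (0 to 1); they miss things now and then, are a little off and sometimes report something else, mostly with a low value. They report only what shows in the picture. A call takes as long as a camera call.
- recognise(camera, thing): "at" ([column, row] in pixels, amid what is visible of it).
- trace(camera, thing): "pixels" (400x640 bool, what is visible of it) and "at" ([column, row] in pixels, amid what is visible of it).
- landmark_of(camera, thing): "at" ([column, row] in pixels: a listed point, or the origin of a listed thing).
The state is a dict: "t": time; "q": joint angles; "qd": joint speeds; "joint_torque": joint torques, N m; "position": TCP position; "tool_rot": TCP orientation; "contact_force": force on the tool from outside, world axes, zero at the start; "torque": the same for the moment, N m; "grip_width": opening from 0.0 (shut) to 1.0 (fully open).
Only numpy, scipy, OpenCV 4.12 (cv2) and the standard library are available. Lean on these libraries where they do the work, as an engineer would, in place of code of your own. Each camera call takes 0.05 s, during which the arm holds its last target. There are 200 camera calls.

## Working session

There is one attempt and no reset: what is moved stays moved. The work goes in short steps, Python scripts to look and compute and a tool call to move; the robot and the scene stay as the last step left them, time stands still between calls to the robot, and variables do not carry over. Pictures are saved under pics/ and viewed, about 8 in all and at most 12, crops included, and the job is handed in when it is done.

Besides the shell and the picture viewer there is one more tool, called after ">>>" by a JSON object that holds its "api" and its "payload". drive_tool: Moves the arm, as the interface text tells. Its arguments: {"type":"object","properties":{"commands":{"type":"array","items":{"type":"number"}},"grip_force":{"type":"number"}},"required":["commands"]}

```bash
ls; mkdir -p pics; cat > h.py <<'E'
import numpy as np, cv2
from cell import *
from scipy.spatial.transform import Rotation as R
def cam(c):
    f=200/np.tan(np.radians(c['fovy'])/2)
    K=np.array([[f,0,c['cx']],[0,f,c['cy']],[0,0,1.]])
    a=np.array(c['attitude'],float)
    Rm=a if a.shape==(3,3) else R.from_euler('xyz',a,degrees=True).as_matrix()
    return K,np.array(c['distortion'],float),Rm,np.array(c['eye'],float)
def ray(c,p):
    K,d,Rm,e=cam(c)
    u=cv2.undistortPoints(np.array([[p]],float),K,d)[0,0]
    v=Rm@np.array([u[0],u[1],1]); return e,v/np.linalg.norm(v)
def tri(obs):
    A=np.zeros((3,3));b=np.zeros(3)
    for c,p in obs:
        e,v=ray(c,p);P=np.eye(3)-np.outer(v,v);A+=P;b+=P@e
    x=np.linalg.solve(A,b)
    res=[np.linalg.norm((np.eye(3)-np.outer(v,v))@(x-e))*1000 for e,v in [ray(*o) for o in obs]]
    return x,np.round(res,1)
def onz(c,p,z):
    e,v=ray(c,p); return e+v*(z-e[2])/v[2]
def proj(c,X):
    K,d,Rm,e=cam(c)
    r,_=cv2.Rodrigues(Rm.T); return cv2.projectPoints(np.array([X],float),r,-Rm.T@e,K,d)[0][0,0]
E
python3 - <<'E'
from h import *
print(sense(), finger_overhang)
C={}
for n in('side','top'):
    c=C[n]=capture(n); cv2.imwrite(f'pics/{n}0.png',c['color']); print(n,{k:v for k,v in c.items() if k!='color'})
    for t in['rivet_grip','rivet_seat','hole','extractor','fastener_block','plug','mug','burnisher','pot']:
        c[t]=landmark_of(n,t); print(t,[(np.round(x['at'],1),round(x['conf'],2)) for x in c[t]][:3])
for t in['rivet_grip','rivet_seat','hole','extractor','fastener_block','plug','mug','burnisher','pot']:
    if C['side'][t] and C['top'][t]: print(t,*tri([(C[n],C[n][t][0]['at']) for n in C]))
E
```

```text
pics
{'t': 0.0, 'q': array([ 6.29966565e+01,  1.76224995e+01,  8.63835675e+01, -4.55909252e-04,
        7.61138522e+01, -4.21273780e+00]), 'qd': array([ 0.12596769,  0.01449816,  0.10029871,  0.04083834, -0.00778038,
       -0.05518353]), 'joint_torque': array([ 2.61850590e-03, -4.57525527e+01, -2.51919955e+01,  4.96773409e-04,
        1.33925228e-02, -2.23811770e-05]), 'position': array([0.2224689 , 0.52949373, 0.25238076]), 'tool_rot': array([-1.79880372e+02, -8.36809219e-03,  1.57209495e+02]), 'contact_force': array([-0.41445069,  0.29068383, -0.83185007]), 'torque': array([-0.02945744,  0.06334294,  0.04037733]), 'grip_width': 0.9990986059644161} 0.022
side {'fovy': 44.56350069062925, 'cx': 312.6365716744185, 'cy': 195.368522219389, 'distortion': array([-0.04696252,  0.        ,  0.        ,  0.        ,  0.        ]), 'eye': array([ 0.47637738, -0.91723996,  0.77597686]), 'attitude': array([-127.9161946 ,   -1.22224848,   -3.81811207])}
rivet_grip [(array([259.9, 298.2]), 0.52)]
rivet_seat [(array([261.1, 299. ]), 0.55)]
hole [(array([261.9, 202. ]), 0.73)]
extractor [(array([30
[... 650 characters left out ...]
314.2, 201. ]), 0.77)]
fastener_block [(array([416.7, 241.2]), 0.7), (array([400.9, 241.3]), 0.28)]
plug [(array([402.2, 239.4]), 0.46)]
mug [(array([382.6, 134.1]), 0.77)]
burnisher [(array([261.7, 267.9]), 0.61)]
pot [(array([181.2, 225.3]), 0.63)]
rivet_grip [ 0.48691181 -0.00589991 -0.27432309] [76.6 76.6]
rivet_seat [ 0.43628012 -0.29439027  0.03855343] [2.3 2.3]
hole [ 0.43064427 -0.00920445  0.05020038] [1.2 1.2]
extractor [0.53740795 0.0037299  0.00098143] [1.4 1.4]
fastener_block [ 0.44062738 -0.25325246 -0.00067337] [4. 4.]
plug [ 0.44596534 -0.20933887  0.03315255] [2. 2.]
burnisher [ 0.3725675   0.1293876  -0.00604172] [2.1 2.1]
pot [ 0.47077619  0.33315661 -0.00499942] [0.2 0.2]
```

```bash
python3 - <<'E'
import cv2
t=cv2.imread('pics/top0.png');s=cv2.imread('pics/side0.png')
cv2.imwrite('pics/a.png',cv2.resize(t[110:300,200:466],None,fx=3,fy=3,interpolation=2))
cv2.imwrite('pics/b.png',cv2.resize(s[130:330,200:420],None,fx=3,fy=3,interpolation=2))
E
```

```text
(no output)
```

View pics/a.png

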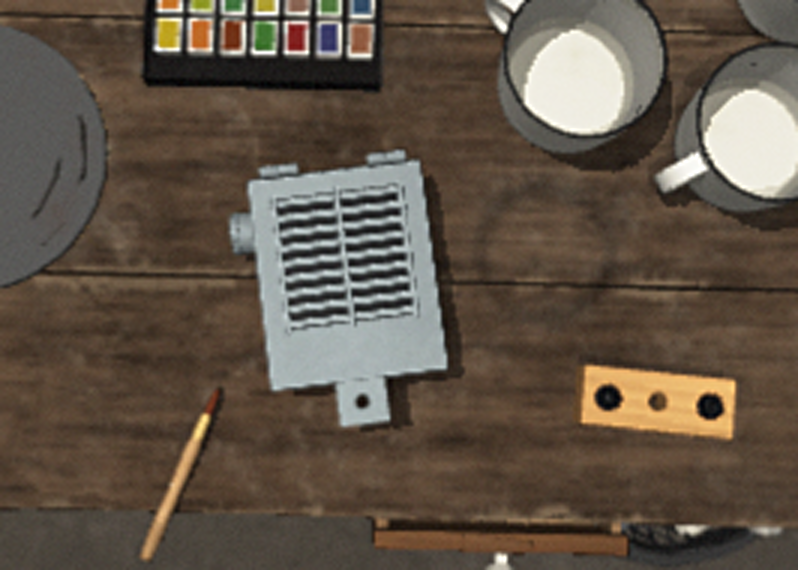

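View pics/b.png

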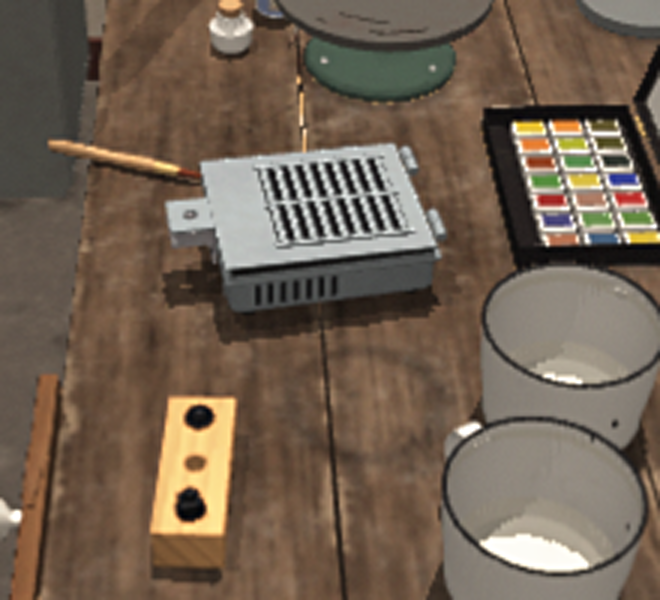

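```bash
python3 - <<'E'
from h import *
import pickle
C={}
for n in('side','top'):
    c=C[n]=capture(n)
pickle.dump(C,open('C0.pkl','wb'))
def blob(n,p,r,thr):
    g=cv2.cvtColor(C[n]['color'],cv2.COLOR_BGR2GRAY).astype(float)
    x0,y0=int(p[0])-r,int(p[1])-r
    w=g[y0:y0+2*r+1,x0:x0+2*r+1]; m=np.clip(thr-w,0,None)
    yy,xx=np.mgrid[y0:y0+2*r+1,x0:x0+2*r+1]
    print(n,p,'min/max',w.min(),w.max(),'area',(m>0).sum()); 
    return np.array([(m*xx).sum(),(m*yy).sum()])/m.sum()
rt=blob('top',(437,245),6,90); pt=blob('top',(402,242),6,90); ht=blob('top',(320,244),4,130)
hs=blob('side',(263,201),3,170)
print(rt,pt,ht,hs)
T=C['top']
print('rivet@.040',onz(T,rt,.040),'plug@.040',onz(T,pt,.04))
print('hole',tri([(T,ht),(C['side'],hs)]))
o=[]
for n,p,r in(('top',(437,245),9),('side',(263,298),11),('top',(320,244),9),('side',(263,201),11)):
    o.append(cv2.resize(C[n]['color'][p[1]-r:p[1]+r+1,p[0]-r:p[0]+r+1],(300,300),interpolation=cv2.INTER_CUBIC))
cv2.imwrite('pics/c.png',np.vstack([np.hstack(o[:2]),np.hstack(o[2:])]))
for n in C:
  for t in('rivet_grip','rivet_seat','rivet_pin'):
    r=trace(n,t); print(n,t,[(np.round(x['at'],1),round(x['conf'],2),x['pixels'].sum()) for x in r])
E
```

```text
top (437, 245) min/max 6.0 205.0 area 60
top (402, 242) min/max 5.0 202.0 area 59
top (320, 244) min/max 12.0 185.0 area 20
side (263, 201) min/max 97.0 199.0 area 15
[436.28796245 245.20292656] [402.29734266 242.1765035 ] [320.30443828 243.38488211] [263.06697819 201.10124611]
rivet@.040 [ 0.43612356 -0.28828686  0.04      ] plug@.040 [ 0.44135204 -0.20787677  0.04      ]
hole (array([ 0.43458998, -0.01354117,  0.05630173]), array([0.4, 0.4]))
side rivet_grip [(array([262.1, 297.5]), 0.5, np.int64(86))]
side rivet_seat [(array([300.6, 199.3]), 0.72, np.int64(2699)), (array([261.6, 300.4]), 0.5, np.int64(100))]
side rivet_pin []
top rivet_grip [(array([436.7, 245.2]), 0.6, np.int64(67))]
top rivet_seat [(array([436.3, 243.2]), 0.44, np.int64(69))]
top rivet_pin []
```

View pics/c.png

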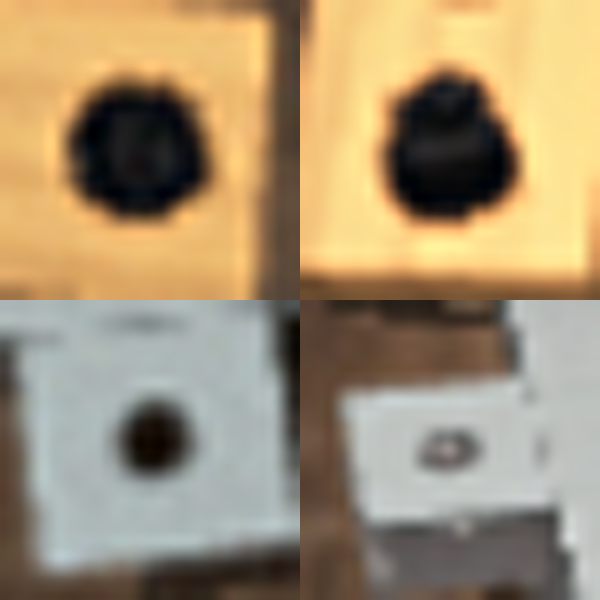

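```bash
cat >> h.py <<'E'
def rel(P,yaw,roll=180,pitch=0):
    s=sense(); R0=R.from_euler('xyz',s['tool_rot'],degrees=True)
    d=R0.inv().apply(np.array(P)-s['position'])*1000
    rv=(R0.inv()*R.from_euler('xyz',[roll,pitch,yaw],degrees=True)).as_rotvec()
    return np.round(d,1).tolist()+np.round(rv,3).tolist()
E
python3 - <<'E'
from h import *
print(rel([.41,.1,.25],165)); print(rel([.436,-.288,.13],176.3))
C=None
E
```

```text
[-339.2, -324.0, 3.3, 0.0, -0.0, -0.136]
[-513.5, -671.6, 123.3, 0.0, -0.0, -0.333]
```

>>> {"api": "drive_tool", "payload": {"commands": [-339,-324,3,0,0,-0.136,40,-339,-324,3,0,0,-0.136,40,-339,-324,3,0,0,-0.136,40,-339,-324,3,0,0,-0.136,40,-339,-324,3,0,0,-0.136,40,-339,-324,3,0,0,-0.136,40,-339,-324,3,0,0,-0.136,40,-513.5,-671.6,123,0,0,-0.333,40,-513.5,-671.6,123,0,0,-0.333,40,-513.5,-671.6,123,0,0,-0.333,40,-513.5,-671.6,123,0,0,-0.333,40,-513.5,-671.6,123,0,0,-0.333,40]}}

```text
t: 2.9
position: [0.4246, -0.1619, 0.1671]
tool_rot: [-180.0, 0.1, 176.3]
contact_force: [0.5, 1.0, -0.4]
grip_width: 0.465
```

```bash
python3 - <<'E'
from h import *
print(rel([.436,-.288,.13],176.3),rel([.436,-.288,.061],176.3))
E
```

```text
[-19.6, -125.1, 37.2, -0.0, 0.001, -0.001] [-19.5, -125.1, 106.2, -0.0, 0.001, -0.001]
```

>>> {"api": "drive_tool", "payload": {"commands": [-19.5,-125,37,0,0,0,40,-19.5,-125,37,0,0,0,40,-19.5,-125,37,0,0,0,40,-19.5,-125,80,0,0,0,40,-19.5,-125,80,0,0,0,40,-19.5,-125,80,0,0,0,40]}}

```text
t: 3.65
position: [0.4362, -0.2873, 0.088]
tool_rot: [-180.0, 0.1, 176.3]
contact_force: [0.0, 0.1, 0.9]
grip_width: 0.468
```

```bash
python3 - <<'E'
from h import *
c=capture('side'); print(rel([.436,-.288,.061],176.3))
print(proj(c,[.436,-.288,.0415]))
cv2.imwrite('pics/d.png',cv2.resize(c['color'][240:330,210:320],None,fx=6,fy=6,interpolation=2))
E
```

```text
[0.8, -0.3, 27.5, -0.001, 0.003, 0.0]
[262.14154774 295.37058493]
```

View pics/d.png

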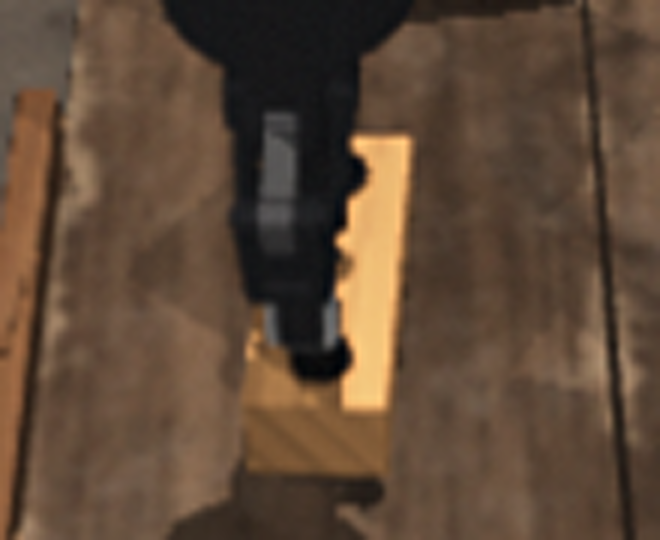

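```bash
python3 - <<'E'
from h import *
c=capture('side'); s=sense(); Rt=R.from_euler('xyz',s['tool_rot'],degrees=True)
for p in([0,0,0],[0,0,17],[0,-20,17],[0,20,17],[11,20,17],[-11,20,17],[0,25,-40]):
    print(p,proj(c,s['position']+Rt.apply(np.array(p)/1000)))
import pickle
C=pickle.load(open('C0.pkl','rb'))
g=cv2.cvtColor(C['side']['color'],cv2.COLOR_BGR2GRAY)
print(g[288:308,254:274])
print(cv2.cvtColor(c['color'],cv2.COLOR_BGR2GRAY)[284:306,248:272])
E
```

```text
[0, 0, 0] [261.56169536 278.69518035]
[0, 0, 17] [261.98866905 284.81035233]
[0, -20, 17] [261.15126457 292.9045636 ]
[0, 20, 17] [262.79971771 276.98103407]
[11, 20, 17] [257.1016571  276.91246339]
[-11, 20, 17] [268.49797688 277.04854484]
[0, 25, -40] [261.60502262 254.04495639]
[[210 205 209 214 219 223 219 214 216 224 226 226 223 219 213 214 222 223
  221 222]
 [207 206 213 218 221 222 219 213 213 222 226 224 221 217 211 216 223 223
  223 222]
 [206 206 215 219 222 223 218 214 215 225 226 224 220 216 211 216 223 223
  223 223]
 [204 205 216 219 221 224 220 217 205 208 217 223 222 216 211 218 223 223
  223 223]
 [204 206 218 221 222 226 215 194 138 118 155 192 218 218 213 220 225 224
  223 224]
 [203 207 220 223 216 210 170  90  41  39  63  72 184 216 216 221 225 224
  223 225]
 [202 208 221 223 189 134  69  28  31  38  27  31 122 208 219 225 224 225
  224 224]
 [202 210 223 226 173  74  27  15  17  22  10  29  96 188 218 228 225 224
  225 225]
 [201 211 223 228 176  71  23  17  14  11  16  27  40 103 210 230 227 225
  224 225]
 [206 216 224 219 155  55  25  30  28  30  34  36  26
[... 2405 characters left out ...]
69  80 149 178 131  91  92  94  80  38  10  13  15  16  12  16  11
    3  12  71 195 207 205]
 [ 70  71  77 108 119 114 109 100  94  85  42  11  10  13  12  12  12   9
    6  15  81 190 204 204]
 [ 73  73  83 105 112 114 125 120 111 100  58  19  10  10  14  10  11   8
    6  45 138 195 205 204]
 [ 71  76  88 108 112 114 129 132 132 120  88  40  15  12  10  11  11  10
   33 123 191 202 203 204]
 [ 72  75  92 107 111 116 126 131 132 132 118  80  50  44  37  33  34  50
   77 182 203 202 203 204]
 [ 75  77  96 109 111 117 127 130 132 133 131 112  84  83  77  74  72  84
   97 185 202 201 205 206]
 [ 85  86 102 110 111 120 129 132 130 132 128 122 112 116 105  96  94  90
   95 185 202 202 206 206]]
```

>>> {"api": "drive_tool", "payload": {"commands": [-3.5,0,0,0,0.003,0,40,-3.5,0,10,0,0.003,0,40,-3.5,0,20,0,0.003,0,40,-3.5,0,27.5,0,0.003,0,40,-3.5,0,27.5,0,0.003,0,40,-3.5,0,27.5,0,0.003,0,40], "grip_force": 30}}

```text
t: 4.5
position: [0.4405, -0.2882, 0.061]
tool_rot: [-179.9, 0.0, 176.3]
contact_force: [-0.3, -0.1, 0.5]
grip_width: 0.468
```

>>> {"api": "drive_tool", "payload": {"commands": [0,0,0,0,0,0,25,0,0,0,0,0,0,15,0,0,0,0,0,0,10,0,0,0,0,0,0,5,0,0,0,0,0,0,0,0,0,0,0,0,0,0]}}

```text
t: 5.25
position: [0.4407, -0.2884, 0.0614]
tool_rot: [-179.9, 0.0, 176.3]
contact_force: [-0.4, 0.1, 5.5]
grip_width: 0.169
```

```bash
python3 - <<'E'
from h import *
s=sense();print(s['position'],s['tool_rot'],s['grip_width'],s['contact_force'])
c=capture('side')
cv2.imwrite('pics/e.png',cv2.resize(c['color'][255:325,220:310],None,fx=7,fy=7,interpolation=2))
E
```

```text
[ 0.4406974  -0.28840818  0.06137732] [-1.79891024e+02  4.64213844e-02  1.76317214e+02] 0.16900991753991393 [-0.37111568  0.12418213  5.46306381]
```

View pics/e.png

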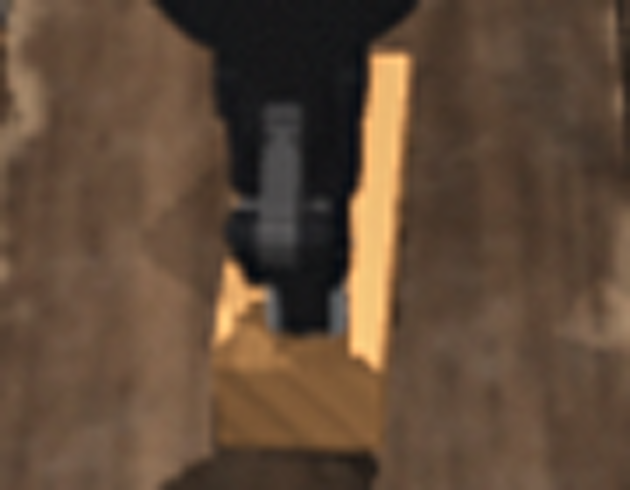

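>>> {"api": "drive_tool", "payload": {"commands": [0,0,-10,0,0,0,0,0,0,-30,0,0,0,0,0,0,-60,0,0,0,0,0,0,-90,0,0,0,0,0,0,-90,0,0,0,0,0,0,-90,0,0,0,0]}}

```text
t: 6.05
position: [0.4401, -0.2878, 0.1509]
tool_rot: [-179.9, 0.0, 176.3]
contact_force: [-0.5, 0.2, -0.9]
grip_width: 0.17
```

```bash
python3 - <<'E'
from h import *
print(rel([.437,-.0135,.135],176.3), sense()['grip_width'])
c=capture('side');print(landmark_of('side','rivet_seat'))
E
```

```text
[20.7, 273.6, 15.6, -0.001, 0.0, 0.0] 0.17045902267393767
[{'at': [260.4, 267.4], 'conf': 0.48}]
```

>>> {"api": "drive_tool", "payload": {"commands": [5,60,0,0,0,0,0,10,120,0,0,0,0,0,15,180,0,0,0,0,0,18,230,0,0,0,0,0,20.5,265,0,0,0,0,0,20.5,273.5,0,0,0,0,0,20.5,273.5,15.5,0,0,0,0,20.5,273.5,15.5,0,0,0,0,20.5,273.5,15.5,0,0,0,0]}}

```text
t: 7.28
position: [0.4369, -0.014, 0.1345]
tool_rot: [-180.0, -0.1, 176.3]
contact_force: [-1.0, -0.7, -0.6]
grip_width: 0.169
```

```bash
python3 - <<'E'
from h import *
c=capture('side'); s=sense(); print(s['position'],s['contact_force'])
for t in('rivet_seat','rivet_grip','hole'): print(t,landmark_of('side',t))
P=s['position']
for z in(.022,.0274,.0524): print(z,proj(c,P-[0,0,z]))
print('hole',proj(c,[.4346,-.0135,.0563]))
cv2.imwrite('pics/f.png',cv2.resize(c['color'][150:225,215:315],None,fx=8,fy=8,interpolation=2))
import pickle;pickle.dump(c,open('C1.pkl','wb'))
E
```

```text
[ 0.43711896 -0.01399649  0.13470203] [-0.51502585 -0.0998084  -0.50626078]
rivet_seat [{'at': [262.9, 182.7], 'conf': 0.58}]
rivet_grip [{'at': [261.1, 181.6], 'conf': 0.41}]
hole [{'at': [261.3, 202.1], 'conf': 0.65}, {'at': [263.0, 185.6], 'conf': 0.57}]
0.022 [263.00822865 181.92143501]
0.0274 [263.1046398 183.8189286]
0.0524 [263.54454759 192.45950661]
hole [262.92164001 201.09705222]
```

View pics/f.png

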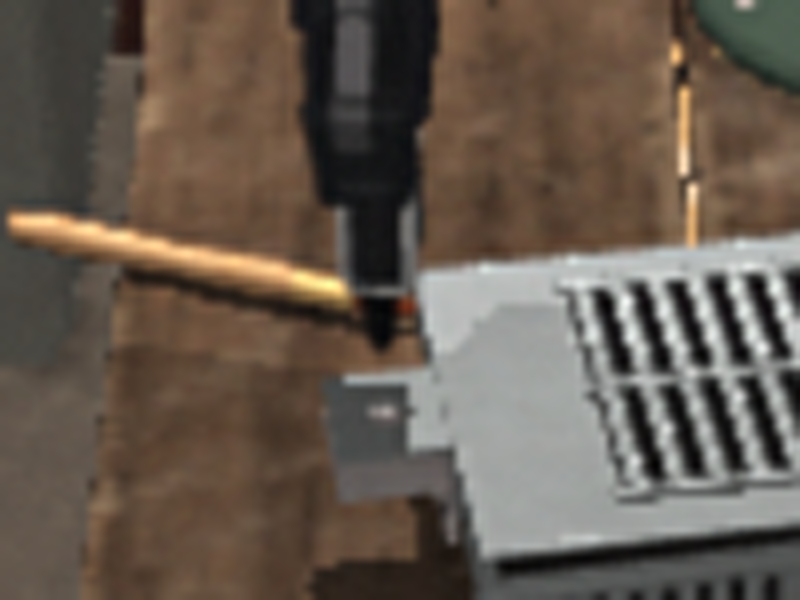

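>>> {"api": "drive_tool", "payload": {"commands": [-0.8,0.5,10,0,0,0,0,-0.8,0.5,20,0,0,0,0,-0.8,0.5,25,0,0,0,0,-0.8,0.5,28,0,0,0,0,-0.8,0.5,30,0,0,0,0,-0.8,0.5,30,0,0,0,0]}}

```text
t: 8.22
position: [0.438, -0.0134, 0.1049]
tool_rot: [-180.0, -0.0, 176.3]
contact_force: [-1.0, -1.1, -0.5]
grip_width: 0.164
```

```bash
python3 - <<'E'
from h import *
c=capture('side'); s=sense(); print(s['position'],s['contact_force'],s['torque'])
P=s['position']
for z in(.022,.0274,.0524): print(z,proj(c,P-[0,0,z]))
cv2.imwrite('pics/g.png',cv2.resize(c['color'][165:220,235:300],None,fx=10,fy=10,interpolation=2))
E
```

```text
[ 0.43802548 -0.0133335   0.10498049] [-0.72369543 -0.61930119  0.34753739] [-0.04529898  0.01082016 -0.00808321]
0.022 [263.92760232 192.04506183]
0.0274 [264.02010913 193.88180563]
0.0524 [264.44226423 202.24751181]
```

View pics/g.png

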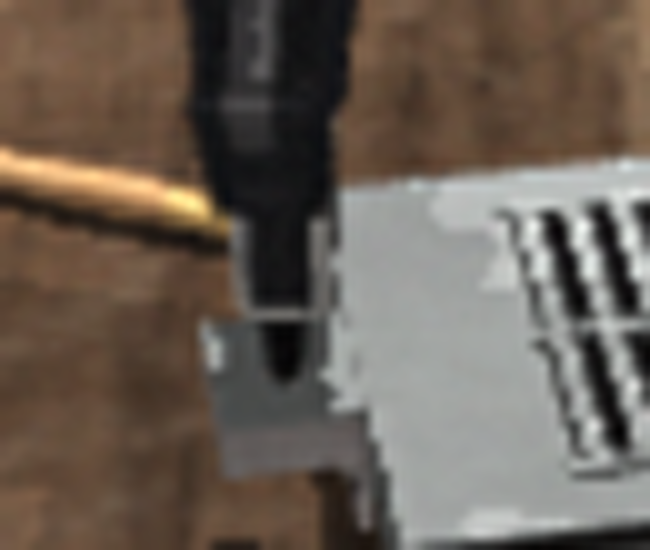

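>>> {"api": "drive_tool", "payload": {"commands": [0,0,2,0,0,0,0,0,0,4,0,0,0,0,0,0,4,0,0,0,0]}}

```text
t: 8.65
position: [0.4378, -0.0134, 0.1008]
tool_rot: [-180.0, -0.1, 176.3]
contact_force: [-0.4, -0.3, 0.1]
grip_width: 0.172
```

>>> {"api": "drive_tool", "payload": {"commands": [0,0,2,0,0,0,0,0,0,4,0,0,0,0,0,0,4,0,0,0,0]}}

```text
t: 9.02
position: [0.4376, -0.0134, 0.0966]
tool_rot: [-180.0, -0.1, 176.3]
contact_force: [-0.2, -0.5, 0.0]
grip_width: 0.169
```

>>> {"api": "drive_tool", "payload": {"commands": [0,0,2,0,0,0,0,0,0,3,0,0,0,0,0,0,3,0,0,0,0]}}

```text
t: 9.4
position: [0.4376, -0.0133, 0.0935]
tool_rot: [-180.0, -0.1, 176.3]
contact_force: [-0.5, -0.3, -0.1]
grip_width: 0.169
```

>>> {"api": "drive_tool", "payload": {"commands": [0,0,2,0,0,0,0,0,0,3,0,0,0,0,0,0,3,0,0,0,0]}}

```text
t: 9.78
position: [0.4376, -0.0134, 0.0904]
tool_rot: [-180.0, -0.1, 176.3]
contact_force: [-0.7, -1.1, 0.5]
grip_width: 0.173
```

>>> {"api": "drive_tool", "payload": {"commands": [0,0,2,0,0,0,0,0,0,4,0,0,0,0,0,0,4,0,0,0,0]}}

```text
t: 10.15
position: [0.4376, -0.0134, 0.0862]
tool_rot: [-180.0, -0.1, 176.3]
contact_force: [0.2, -1.4, -0.6]
grip_width: 0.17
```

>>> {"api": "drive_tool", "payload": {"commands": [0,0,1,0,0,0,0,0,0,2,0,0,0,0,0,0,2,0,0,0,0]}}

```text
t: 10.52
position: [0.4376, -0.0135, 0.0842]
tool_rot: [-180.0, -0.1, 176.3]
contact_force: [-1.2, -1.9, 1.0]
grip_width: 0.166
```

>>> {"api": "drive_tool", "payload": {"commands": [0,-0.5,0.5,0,0,0,0,0,-0.5,1.5,0,0,0,0,0,-0.5,1.5,0,0,0,0]}}

```text
t: 10.9
position: [0.4376, -0.0138, 0.0827]
tool_rot: [-180.0, -0.1, 176.3]
contact_force: [-1.8, 1.0, 1.7]
grip_width: 0.171
```

>>> {"api": "drive_tool", "payload": {"commands": [0,0,0.5,0,0,0,0,0,0,1.5,0,0,0,0,0,0,1.5,0,0,0,0]}}

```text
t: 11.28
position: [0.4375, -0.0138, 0.0812]
tool_rot: [-180.0, -0.1, 176.3]
contact_force: [-0.9, 0.0, 2.8]
grip_width: 0.169
```

>>> {"api": "drive_tool", "payload": {"commands": [0,0,0.5,0,0,0,0,0,0,1.5,0,0,0,0,0,0,1.5,0,0,0,0]}}

```text
t: 11.65
position: [0.4374, -0.0137, 0.0796]
tool_rot: [-180.0, -0.1, 176.3]
contact_force: [-1.4, 0.6, 4.3]
grip_width: 0.168
```

```bash
python3 - <<'E'
from h import *
c=capture('side'); s=sense(); print(s['position'],s['contact_force'],s['torque'])
cv2.imwrite('pics/i.png',cv2.resize(c['color'][170:220,235:300],None,fx=10,fy=10,interpolation=2))
E
```

```text
[ 0.43744041 -0.01375126  0.07965001] [-1.13071601  0.53941703  2.23845303] [0.0552847  0.18585215 0.07965751]
```

View pics/i.png

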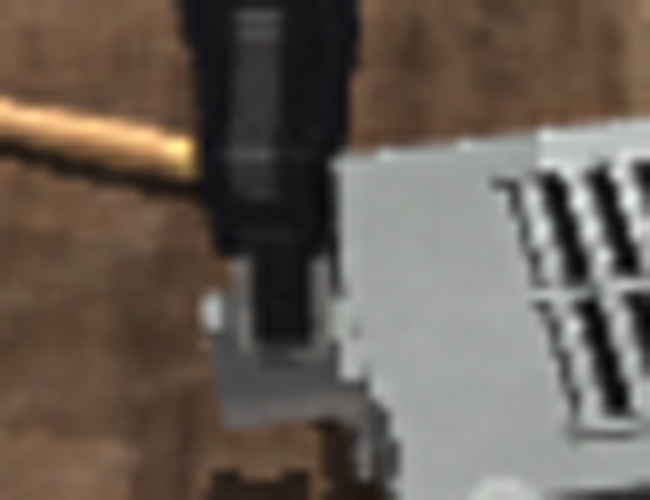

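>>> {"api": "drive_tool", "payload": {"commands": [0,0,0.5,0,0,0,0,0,0,1.5,0,0,0,0,0,0,1.5,0,0,0,0]}}

```text
t: 12.08
position: [0.4374, -0.0137, 0.0781]
tool_rot: [-180.0, -0.1, 176.3]
contact_force: [-1.2, 0.8, 3.5]
grip_width: 0.167
```

>>> {"api": "drive_tool", "payload": {"commands": [0,0,0.5,0,0,0,0,0,0,1,0,0,0,0,0,0,1,0,0,0,0]}}

```text
t: 12.45
position: [0.4374, -0.0137, 0.0771]
tool_rot: [-180.0, -0.1, 176.3]
contact_force: [-1.3, 0.2, 4.9]
grip_width: 0.168
```

>>> {"api": "drive_tool", "payload": {"commands": [0,0,-2,0,0,0,0,0,0,-4,0,0,0,0,0,0,-4,0,0,0,0,0,0,-4,0,0,0,20,0,0,-4,0,0,0,30,0,0,-4,0,0,0,40,0,0,-4,0,0,0,40]}}

```text
t: 13.32
position: [0.4374, -0.0137, 0.081]
tool_rot: [-180.0, -0.1, 176.3]
contact_force: [-0.2, -0.4, -0.3]
grip_width: 0.467
```

>>> {"api": "drive_tool", "payload": {"commands": [0,0,-10,0,0,0,40,0,0,-40,0,0,0,40,0,0,-80,0,0,0,40,60,-60,-100,0,0,0,0,110,-110,-100,0,0,0,0,110,-110,-100,0,0,0,0]}}

```text
t: 14.08
position: [0.3185, -0.117, 0.1822]
tool_rot: [-179.9, -0.1, 176.2]
contact_force: [1.0, -0.4, 0.1]
grip_width: 0.002
```

```bash
python3 - <<'E'
from h import *
s=sense();print(s['position'],s['contact_force'],s['grip_width'])
C={n:capture(n) for n in('side','top')}
import pickle;pickle.dump(C,open('C2.pkl','wb'))
T,S=C['top']['color'],C['side']['color']
cv2.imwrite('pics/j.png',np.hstack([cv2.resize(T[225:265,300:340],(400,400),interpolation=2),cv2.resize(S[180:220,242:282],(400,400),interpolation=2)]))
for n in C:
  for t in('rivet_grip','rivet_seat'): print(n,t,landmark_of(n,t))
P=tri([(C[n],landmark_of(n,'rivet_grip')[0]['at']) for n in C]) if 0 else None
E
```

```text
[ 0.31845421 -0.11702257  0.18215148] [ 0.96085809 -0.40503119  0.07473214] 0.001966002920818612
side rivet_grip [{'at': [261.9, 195.2], 'conf': 0.52}]
side rivet_seat [{'at': [261.8, 201.4], 'conf': 0.42}]
top rivet_grip [{'at': [319.6, 244.2], 'conf': 0.61}]
top rivet_seat [{'at': [323.1, 244.3], 'conf': 0.63}]
```

View pics/j.png

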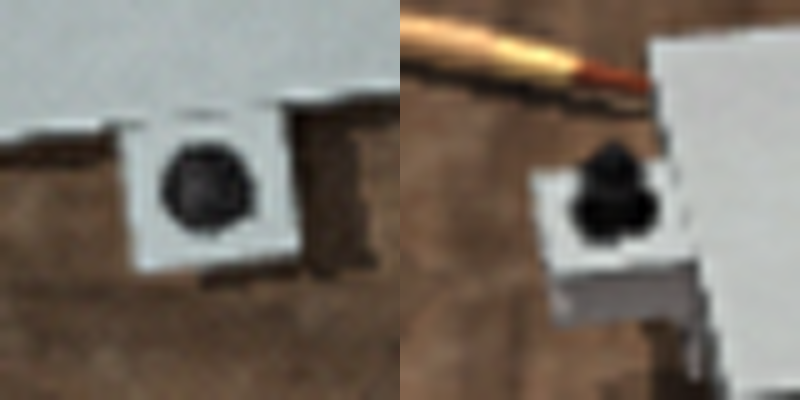

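```bash
python3 - <<'E'
from h import *
print(rel([.4375,-.0138,.182],176.3),rel([.4375,-.0138,.103],176.3))
E
```

```text
[-108.9, 109.7, -0.4, -0.0, -0.001, -0.0] [-109.0, 109.8, 78.6, -0.0, -0.001, -0.0]
```

>>> {"api": "drive_tool", "payload": {"commands": [-60,60,0,0,-0.001,0,0,-109,110,0,0,-0.001,0,0,-109,110,0,0,-0.001,0,0,-109,110,40,0,-0.001,0,0,-109,110,68,0,-0.001,0,0,-109,110,76,0,-0.001,0,0,-109,110,78,0,-0.001,0,0,-109,110,78,0,-0.001,0,0], "grip_force": 60}}

```text
t: 15.38
position: [0.4384, -0.0135, 0.1042]
tool_rot: [-180.0, 0.1, 176.3]
contact_force: [-0.1, 0.2, -0.6]
grip_width: 0.0
```

>>> {"api": "drive_tool", "payload": {"commands": [0,0,1,0,0,0,0,0,0,2,0,0,0,0,0,0,3,0,0,0,0,0,0,3,0,0,0,0]}}

```text
t: 15.88
position: [0.4384, -0.0136, 0.1013]
tool_rot: [-180.0, 0.1, 176.3]
contact_force: [-0.3, -0.4, 1.2]
grip_width: 0.0
```

>>> {"api": "drive_tool", "payload": {"commands": [0.8,0,0,0,0,0,0,0.8,0,1,0,0,0,0,0.8,0,2,0,0,0,0,0.8,0,2,0,0,0,0]}}

```text
t: 16.38
position: [0.4375, -0.0135, 0.0992]
tool_rot: [-180.0, 0.1, 176.3]
contact_force: [-0.1, 0.4, 0.4]
grip_width: -0.001
```

>>> {"api": "drive_tool", "payload": {"commands": [0,0,1,0,0,0,0,0,0,2,0,0,0,0,0,0,2,0,0,0,0]}}

```text
t: 16.75
position: [0.4374, -0.0135, 0.0971]
tool_rot: [-180.0, 0.1, 176.3]
contact_force: [-0.4, -0.2, 1.1]
grip_width: -0.001
```

>>> {"api": "drive_tool", "payload": {"commands": [0,0,1,0,0,0,0,0,0,2,0,0,0,0,0,0,2,0,0,0,0]}}

```text
t: 17.12
position: [0.4372, -0.0135, 0.0951]
tool_rot: [-180.0, 0.1, 176.3]
contact_force: [-2.1, 0.5, 2.9]
grip_width: -0.004
```

Contact on the pin at about z 0.097; the cover is going down under it.

>>> {"api": "drive_tool", "payload": {"commands": [0,0,1,0,0,0,0,0,0,2,0,0,0,0,0,0,2,0,0,0,0]}}

```text
t: 17.5
position: [0.4371, -0.0135, 0.093]
tool_rot: [-180.0, 0.0, 176.3]
contact_force: [-1.7, -0.4, 3.2]
grip_width: 0.0
```

>>> {"api": "drive_tool", "payload": {"commands": [0,0,1,0,0,0,0,0,0,2,0,0,0,0,0,0,2,0,0,0,0]}}

```text
t: 17.88
position: [0.437, -0.0136, 0.091]
tool_rot: [-180.0, 0.0, 176.3]
contact_force: [-1.8, -0.1, 3.3]
grip_width: -0.001
```

>>> {"api": "drive_tool", "payload": {"commands": [0,0,1,0,0,0,0,0,0,1.5,0,0,0,0,0,0,1.5,0,0,0,0]}}

```text
t: 18.25
position: [0.4369, -0.0136, 0.0897]
tool_rot: [-180.0, 0.0, 176.3]
contact_force: [-2.9, -0.2, 7.4]
grip_width: -0.002
```

>>> {"api": "drive_tool", "payload": {"commands": [0,0,1,0,0,0,0,0,0,1.5,0,0,0,0,0,0,1.5,0,0,0,0]}}

```text
t: 18.62
position: [0.4368, -0.0136, 0.0885]
tool_rot: [-180.0, 0.0, 176.3]
contact_force: [-3.2, -0.1, 9.0]
grip_width: -0.0
```

>>> {"api": "drive_tool", "payload": {"commands": [0,0,1,0,0,0,0,0,0,2,0,0,0,0,0,0,2,0,0,0,0]}}

```text
t: 19.0
position: [0.4368, -0.0136, 0.0867]
tool_rot: [-180.0, 0.0, 176.3]
contact_force: [-2.7, 0.2, 8.0]
grip_width: 0.001
```

>>> {"api": "drive_tool", "payload": {"commands": [0,0,1,0,0,0,0,0,0,2,0,0,0,0,0,0,2,0,0,0,0]}}

```text
t: 19.38
position: [0.4369, -0.0136, 0.085]
tool_rot: [-180.0, 0.0, 176.3]
contact_force: [-2.3, -1.0, 8.7]
grip_width: 0.001
```

>>> {"api": "drive_tool", "payload": {"commands": [0,0,1,0,0,0,0,0,0,1.5,0,0,0,0,0,0,1.5,0,0,0,0]}}

```text
t: 19.75
position: [0.4369, -0.0136, 0.0838]
tool_rot: [-180.0, 0.1, 176.3]
contact_force: [-3.1, 0.1, 8.9]
grip_width: -0.001
```

>>> {"api": "drive_tool", "payload": {"commands": [0,0,0.5,0,0,0,0,0,0,1,0,0,0,0,0,0,1,0,0,0,0]}}

```text
t: 20.12
position: [0.4369, -0.0136, 0.0835]
tool_rot: [-180.0, 0.1, 176.3]
contact_force: [-3.2, -0.4, 13.0]
grip_width: 0.004
```

>>> {"api": "drive_tool", "payload": {"commands": [0,0,0.7,0,0,0,0,0,0,0.7,0,0,0,0]}}

```text
t: 20.38
position: [0.4369, -0.0136, 0.0835]
tool_rot: [-179.9, 0.1, 176.3]
contact_force: [-4.5, -0.3, 12.9]
grip_width: 0.001
```

>>> {"api": "drive_tool", "payload": {"commands": [0,0,1,0,0,0,0,0,0,1,0,0,0,0,0,0,1,0,0,0,0]}}

```text
t: 20.75
position: [0.4369, -0.0136, 0.0834]
tool_rot: [-179.9, 0.1, 176.3]
contact_force: [-3.5, -0.6, 14.4]
grip_width: -0.002
```

>>> {"api": "drive_tool", "payload": {"commands": [0,0,-2,0,0,0,0,0,0,-10,0,0,0,0,0,0,-50,0,0,0,0,0,0,-100,0,0,0,0,60,-60,-100,0,0,0,0,110,-110,-100,0,0,0,0,110,-110,-100,0,0,0,0,110,-110,-100,0,0,0,0]}}

```text
t: 21.75
position: [0.3185, -0.1169, 0.1834]
tool_rot: [-179.9, 0.2, 176.1]
contact_force: [0.0, 1.5, 0.3]
grip_width: 0.003
```

```bash
python3 - <<'E'
from h import *
import pickle
C2=pickle.load(open('C2.pkl','rb'));C0=pickle.load(open('C0.pkl','rb'))
c=capture('side');t=capture('top');s=sense();print(s['position'],s['contact_force'])
f=lambda x:cv2.resize(x['color'][180:220,242:282],(400,400),interpolation=2)
cv2.imwrite('pics/k.png',np.hstack([f(C2['side']),f(c)]))
pickle.dump({'side':c,'top':t},open('C3.pkl','wb'))
# shift of tongue between pictures
for a in (C0['side'],C2['side']):
    A=cv2.cvtColor(a['color'],6).astype(np.float32);B=cv2.cvtColor(c['color'],6).astype(np.float32)
    print(A[192:216,258].astype(int),B[192:216,258].astype(int))
    print(A[186:210,263].astype(int),B[186:210,263].astype(int))
E
```

```text
[ 0.32061651 -0.11644673  0.18358923] [ 0.11270903  0.42988587 -0.49767839]
[ 82  81  83  86 115 196 198 194 193 194 193 193 198 199 192 107  91 107
 129 114  94  87  88  94] [ 81  82  85  90  90  84  79 110 198 204 194 161 164 195 199 198 201 191
 108  92  92  86  88  93]
[ 76  84  51  69  71  43  79  84  80  92 148 198 196 187 122 145 108 176
 199 193 161 109  89  91] [ 76  84  52  69  70  44  78  84  82  86  84  77  50  26  35  39  20  11
   5  10  82 205 197 139]
[ 80  84  84  89 107 175 206 198 164 168 195 200 199 201 195 131  89 106
 129 113  96  89  87  93] [ 81  82  85  90  90  84  79 110 198 204 194 161 164 195 199 198 201 191
 108  92  92  86  88  93]
[ 76  84  51  68  70  42  80  82  46  29  21  11  15  25  14  11  12  44
 117 202 190  86  88  91] [ 76  84  52  69  70  44  78  84  82  86  84  77  50  26  35  39  20  11
   5  10  82 205 197 139]
```

View pics/k.png

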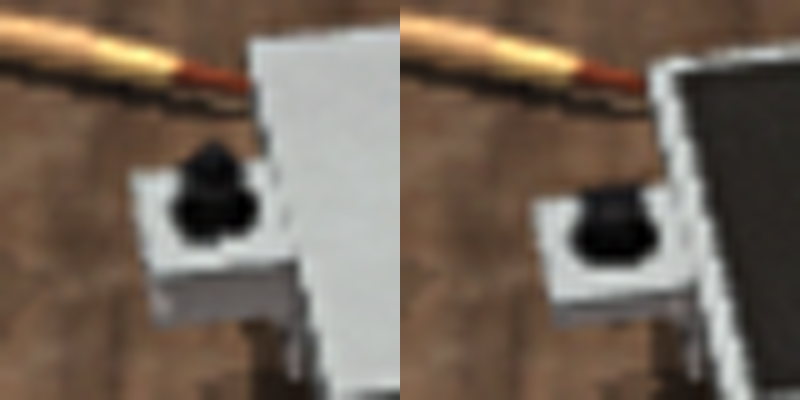

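```bash
python3 - <<'E'
from h import *
import pickle
C=pickle.load(open('C3.pkl','rb'))
a=cv2.resize(C['side']['color'][160:240,240:360],(600,400),interpolation=2)[:, :400]
b=cv2.resize(C['top']['color'][150:270,270:370],(333,400),interpolation=2)
cv2.imwrite('pics/l.png',np.hstack([a,b]))
for n in ('side','top'): capture(n); print(n,[landmark_of(n,t)[:1] for t in('rivet_seat','hole','plug')])
E
```

```text
side [[{'at': [261.4, 206.3], 'conf': 0.57}], [{'at': [261.6, 205.5], 'conf': 0.81}], [{'at': [266.2, 267.8], 'conf': 0.56}]]
top [[{'at': [263.9, 268.5], 'conf': 0.55}], [{'at': [319.1, 243.1], 'conf': 0.65}], [{'at': [402.7, 240.6], 'conf': 0.49}]]
```

View pics/l.png

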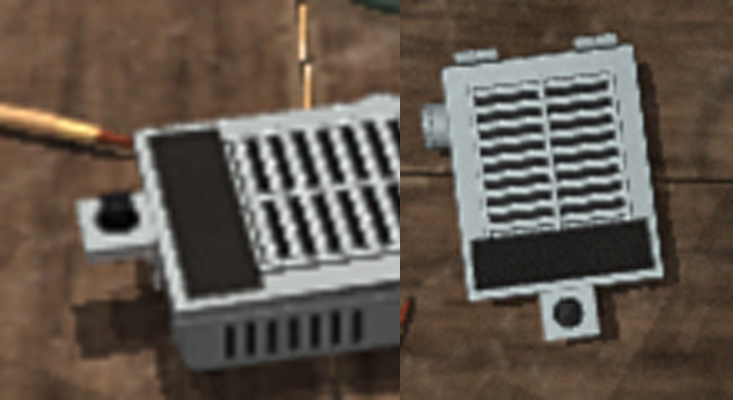

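```bash
python3 - <<'E'
from h import *
import pickle
C=pickle.load(open('C3.pkl','rb'))
print(cv2.cvtColor(C['side']['color'],6)[194:210,254:272])
print(rel([.4367,-.0137,.183],176.3),rel([.4367,-.0137,.088],176.3))
E
```

```text
[[ 71  74  77  77  85  90  92  90  85  82  87  96 101  96 161 194 194  92]
 [ 77  77  81  83  90  96  97  94  89  86  91  96  99  93 105 188 200 110]
 [ 79  82  84  84  90  95  97  95  87  84  92  95  91  89  97 193 200 121]
 [ 84  82  83  81  84  89  92  89  83  77  83  81  73  83  99 183 197 142]
 [ 83  81  81  80  79  79  68  66  54  50  49  46  80 125 144 165 196 196]
 [ 82  90 100 103 110  89  42  27  28  26  26  37 133 196 198 169 194 199]
 [ 87 133 171 179 198 165  70  28  31  35  30  32  98 193 200 176 199 198]
 [ 83 134 191 202 204 159  65  28  37  39  32  28  66 178 200 195 200 197]
 [ 79 129 192 202 194 108  32  18  20  20  15   7  20 103 190 196 181 197]
 [ 78 110 188 198 161  65  11   7  11  11  12   7   2  49 186 197 171 191]
 [ 79 114 184 198 164  68  12   5   8   5   9   4   9  63 186 198 175 194]
 [ 79  87 151 193 195 122  47  16   9  10   9  19  66 133 192 199 194 194]
 [ 89  92 137 189 199 195 131  89  81  82  83  95 165 197 201 199 197 185]
 [ 93  91 133 192 198 199 199 200 204 205 202 201 203 203 204 197 190 164]
 [ 80  80 115 192 201 199 199 197 200 197 195 191 191 189 189 168 137 110]
 [ 71  74  89 179 191 188 186 167 159 139 131 113 105  92  86  91  81  85]]
[-109.8, 109.3, 0.3, -0.001, 0.002, 0.001] [-109.5, 109.4, 95.3, -0.001, 0.002, 0.001]
```

>>> {"api": "drive_tool", "payload": {"commands": [-60,60,0,0,0.002,0,0,-110,109.5,0,0,0.002,0,0,-110,109.5,0,0,0.002,0,0,-110,109.5,50,0,0.002,0,0,-110,109.5,85,0,0.002,0,0,-110,109.5,94,0,0.002,0,0,-110,109.5,95,0,0.002,0,0,-110,109.5,95,0,0.002,0,0]}}

```text
t: 23.25
position: [0.4382, -0.0138, 0.0893]
tool_rot: [-179.9, 0.1, 176.4]
contact_force: [0.6, -0.4, 0.1]
grip_width: -0.001
```

>>> {"api": "drive_tool", "payload": {"commands": [0,0,1,0,0,0,0,0,0,2,0,0,0,0,0,0,3,0,0,0,0,0,0,3,0,0,0,0]}}

```text
t: 23.75
position: [0.4382, -0.0138, 0.0864]
tool_rot: [-179.9, 0.1, 176.4]
contact_force: [-0.6, -0.3, -0.3]
grip_width: -0.002
```

>>> {"api": "drive_tool", "payload": {"commands": [0,0,0.5,0,0,0,0,0,0,1,0,0,0,0,0,0,1,0,0,0,0]}}

```text
t: 24.12
position: [0.4381, -0.0138, 0.0853]
tool_rot: [-179.9, 0.1, 176.4]
contact_force: [-0.2, -0.8, -0.4]
grip_width: 0.001
```

>>> {"api": "drive_tool", "payload": {"commands": [1.4,0,0,0,0,0,0,1.4,0,0.8,0,0,0,0,1.4,0,0.8,0,0,0,0]}}

```text
t: 24.5
position: [0.4365, -0.0137, 0.0846]
tool_rot: [-179.9, 0.1, 176.4]
contact_force: [-1.1, 1.1, 3.3]
grip_width: 0.004
```

>>> {"api": "drive_tool", "payload": {"commands": [0,0,0.5,0,0,0,0,0,0,0.8,0,0,0,0,0,0,0.8,0,0,0,0]}}

```text
t: 24.88
position: [0.4365, -0.0137, 0.084]
tool_rot: [-179.9, 0.1, 176.4]
contact_force: [-1.5, -0.8, 5.8]
grip_width: 0.002
```

>>> {"api": "drive_tool", "payload": {"commands": [0,0,0.5,0,0,0,0,0,0,0.8,0,0,0,0,0,0,0.8,0,0,0,0]}}

```text
t: 25.25
position: [0.4365, -0.0137, 0.0837]
tool_rot: [-179.9, 0.1, 176.4]
contact_force: [-1.8, 0.4, 9.5]
grip_width: 0.0
```

>>> {"api": "drive_tool", "payload": {"commands": [0,0,0.8,0,0,0,0,0,0,1.2,0,0,0,0,0,0,1.2,0,0,0,0,0,0,1.2,0,0,0,0]}}

```text
t: 25.75
position: [0.4365, -0.0137, 0.0834]
tool_rot: [-179.9, 0.2, 176.4]
contact_force: [-4.0, 0.4, 15.5]
grip_width: -0.003
```

>>> {"api": "drive_tool", "payload": {"commands": [0,0,1.2,0,0,0,0,0,0,1.4,0,0,0,0,0,0,1.4,0,0,0,0]}}

```text
t: 26.12
position: [0.4366, -0.0138, 0.0832]
tool_rot: [-179.9, 0.2, 176.4]
contact_force: [-4.4, 0.6, 18.5]
grip_width: -0.002
```

>>> {"api": "drive_tool", "payload": {"commands": [0,0,-2,0,0,0,0,0,0,-6,0,0,0,0,17,0,-6,0,0,0,0,17,0,-6,0,0,0,0,17,0,-1,0,0,0,0,17,0,-1,0,0,0,0]}}

```text
t: 26.88
position: [0.4197, -0.0127, 0.0838]
tool_rot: [-179.9, 0.2, 176.4]
contact_force: [-0.7, 0.8, 2.2]
grip_width: 0.001
```

>>> {"api": "drive_tool", "payload": {"commands": [0,0,0.5,0,0,0,0,0,0,1,0,0,0,0,0,0,1,0,0,0,0]}}

```text
t: 27.25
position: [0.4197, -0.0127, 0.0829]
tool_rot: [-179.9, 0.2, 176.4]
contact_force: [-1.3, -1.2, 4.7]
grip_width: -0.001
```

>>> {"api": "drive_tool", "payload": {"commands": [0,0,0.5,0,0,0,0,0,0,0.8,0,0,0,0,0,0,0.8,0,0,0,0]}}

```text
t: 27.62
position: [0.4197, -0.0127, 0.0824]
tool_rot: [-179.9, 0.2, 176.4]
contact_force: [-1.7, -0.0, 8.1]
grip_width: 0.005
```

>>> {"api": "drive_tool", "payload": {"commands": [0,0,-3,0,0,0,0,0,0,-15,0,0,0,0,0,0,-60,0,0,0,0,60,-60,-100,0,0,0,0,90,-110,-100,0,0,0,0,90,-110,-100,0,0,0,0,90,-110,-100,0,0,0,0]}}

```text
t: 28.5
position: [0.322, -0.1176, 0.1831]
tool_rot: [-179.9, 0.3, 176.2]
contact_force: [0.8, -0.8, 0.6]
grip_width: 0.002
```

```bash
python3 - <<'E'
from h import *
C={n:capture(n) for n in('side','top')}
cv2.imwrite('pics/m.png',np.hstack([cv2.resize(C['side']['color'][187:217,247:277],(400,400),interpolation=2),cv2.resize(C['top']['color'][228:258,305:335],(400,400),interpolation=2)]))
S=cv2.cvtColor(C['side']['color'],6); print(S[196:210,258:270])
print(sense()['contact_force'])
E
```

```text
[[ 90  94  98  95  88  86  91  95  92  88  97 193]
 [ 82  88  92  91  83  78  84  82  74  83  99 184]
 [ 80  79  68  64  53  49  49  44  80 126 143 164]
 [108  90  42  27  27  27  24  38 134 196 197 168]
 [198 173  74  26  31  37  27  29  98 193 199 176]
 [206 194  87  31  33  40  34  26  67 178 201 196]
 [192 112  33  19  24  20  14   7  21 105 190 195]
 [160  64  11   6  11  11  12   8   2  48 186 197]
 [166  70  12   4  10   8   9   5  12  63 187 198]
 [194 121  46  15  10  11  11  17  68 132 192 199]
 [199 195 131  89  81  80  82  95 165 196 201 199]
 [199 198 199 200 205 206 202 201 204 204 202 198]
 [202 198 198 198 198 197 194 192 191 189 189 168]
 [193 187 185 166 159 139 132 112 107  90  85  91]]
[-0.015859   -0.02540217 -0.3387787 ]
```

View pics/m.png

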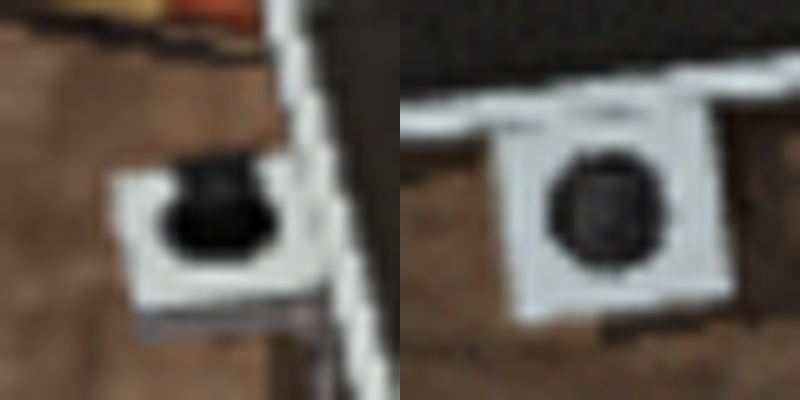

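```bash
python3 -c "
from cell import *
print(job_done())"
```

```text
the job is handed in; nothing more can be done
None
```

I seated the rivet in the tongue with its pin up, let go, and pushed the pin in with closed fingers. The arm then drew clear, and I handed the job in at about 28.6 s. One check on whether the pin is fully home was not conclusive.

- **Cover held:** with the robot clear, the side picture shows the tongue about 8–9 mm lower than at the start. It was unchanged between the two retreats. The flange lies on the cover, the rivet looks upright, and no pin shows above the grip.
- **Pin force:** it slid at 8–9 N, then stopped hard. A second push reached about 18.5 N on the wrist sensor without moving it further. That is under the 20 N limit, but the sensor noise is about 1 N, so the margin was small.
- **Check that disagrees:** pin travel worked out from tool heights came to about 6–7 mm, not 8 mm. Touching the grip's edge beside the pin put the pin top about 1.2–1.4 mm above the grip, where about 0.5–0.7 mm was expected. Those readings are only good to about 1 mm. I took the hard stop as home, but the pin could be slightly short of it.
- **Other things:** no move was aimed at the plug, mug, burnisher or pot. The plug and burnisher looked undisturbed when last seen; I did not check the mug and pot again.

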